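Slide the potted plant into the watering bay and swing the drip nozzle over it

ROBOT

A 7-joint arm with a two-finger parallel gripper is mounted at the origin on the work surface. World frame = base frame: x ahead of the robot, y to its left, z up, the work surface at z = 0. Lengths are in m, angles in rad, forces in N, time in s.
With the tool pointing down it reaches from about 0.425 to 0.825 m from the base axis. Payload 3.6 kg.
Tool frame: the origin (TCP) lies midway between the tips of the shut fingers; the grasp point (between the pads) lies robot.grasp_offset behind it (robot.grasp_offset is the distance from the TCP to the grasp point, in m); z points along the fingers, x is the direction in which the jaws open and shut, and the axes are right-handed (so a half turn about z gives the same grasp; the last joint's range is limited). The gripper opens to 85 mm and grips with 20 to 120 N. Pads are 22 mm wide; open, the fingers measure 114 mm over their backs; the gripper's body (76 mm by 85 mm) begins 54 mm behind the grasp point. The pads swing forward as they close: fully open they stand 13 mm farther back than shut.
Start: joints at [1.125, 0.615, -0.013, 1.423, 0.008, 1.103, -0.04], TCP at [0.265, -0.594, 0.231] pointing down, gripper open.
Joint ranges: [-3.12, 3.12], [-0.3, 2.06], [-1.34, 1.32], [0.26, 2.42], [-1.36, 4.5], [0.01, 1.98], [-2.84, 2.84]. Speed limits (rad/s): [2.79, 2.79, 3.14, 3.14, 3.14, 3.14, 3.14].

INTERFACE

Orientations are given as a unit quaternion [x, y, z, w].
In Python, from station import robot gives the robot as it stands.
- The arm moves only by the tool move_arm, never from a script. Its argument "rows" is one flat list of numbers, 4 for each row, row after row: the shift along the world's x, y, z in m, then the turn about the world's z in degrees. In form: [dx, dy, dz, yaw, dx, dy, dz, yaw, ...]. A call has 1 to 20 rows; each row shifts and turns the commanded pose from where the row before left it; what a row does not reach is not made up. A row lasts 1/12 s, in which the tool goes at most 41.7 mm and 7.16 degrees, less where a joint would pass 70% of its speed; a pose out of reach is approached as far as the arm can. A call with a gripper value outside its range is refused whole. "jaw" is the finger opening in m, from 0 to 0.0854, set as the call begins (left out, the last holds). The fingers move at their own pace and stop on an object; "force" is the grip in N (left out, the last holds). Time passes only in rows, so rows that do not move let the fingers close. It gives the time, the measured TCP pose, the force and the opening at its end, in the units of the state.
- robot.state(): the state, without advancing time (a new reading comes with each control period).
- robot.capture(name): name is "side" or "top" or "wrist"; returns the picture (480x640x3 uint8, blue, green, red); there is no depth.
- robot.camera_params(name): a dict with "fx", "fy", "cx", "cy" (pixels), "view" (4x4, takes a point from world to camera coordinates). Camera axes: x right, y down, z forward; pixel columns grow to the right and rows downward; lengths in m; the calibration is good to about 2 mm. A picture is of the moment at which its call begins: read the wrist's pose just before it. camera_params takes no time and is no camera call; for the wrist camera it gives the pose at the moment of the call.
- robot.hand_in(): hands the job in, once; it reports no verdict.
The state is a dict: "t": time; "qpos": joint angles; "joint_vel": joint speeds; "joint_efforts": joint torques, N m; "tool_pos": TCP position; "orientation": TCP orientation; "contact_force": force on the tool from outside, world axes, zero at the start; "torque": the same for the moment, N m; "grip_width": finger opening in m.
Only numpy, scipy, OpenCV 4.12 (cv2) and the standard library are available. Lean on these libraries where they do the work, as an engineer would, in place of code of your own. Each camera call takes 0.05 s, during which the arm holds its last target.

TASK

Slide the plywood board with the potted plant along the bench into the watering bay, between its rails, until its leading edge rests against the back stop. Then swing the drip arm round so that its nozzle is over the middle of the pot. Keep the board flat on the bench and the pot standing upright on it all the while, and leave the spare pot, jar and brush where they are.

Things in the scene. Friction and masses are not known exactly. Their poses are not given: they have to be found in the camera images.
- board: Loose plywood board, about 0.35 kg, 130 mm (x) by 180 mm (y) by 12 mm thick, flat on the bench near the bay's mouth. Origin at the centre of its underside, z up. Its +y edge goes into the bay first. Near its -y edge stands an upright wooden batten, 90 mm long (x), 18 mm thick (y from -89 to -71), up to z = 45 mm: a grip to pinch across its thickness from above.
- batten (a point): Middle of the top edge of the board's batten, at (0, -80, 45) mm in the board's frame; axes as the board's.
- plant: Potted plant, about 0.4 kg, loose on the board: round dark plastic pot, 72 mm across at the foot, 98 mm at the rim, 80 mm tall, with a low green rosette (122 mm tall in all, 108 mm across). Its axis stands about 35 mm towards +y from the board's centre, so some 50 mm are free between rim or leaves and batten. Origin at the centre of the pot's underside, z up its axis.
- bay: Watering bay, fixed: flat drain plate level with the bench between two steel rails 20 mm high along y, 140 mm apart inside, y = -90 to +90 mm. The mouth is the -y end, where the rails flare to 183 mm apart at y = -132. A 20 mm high back stop has its face at y = +90. Origin on the bench at the bay's middle, z up: with the board home its origin and axes coincide with these.
- drip_arm (a joint): Angle of the drip arm about its post (22 mm thick, at (0, 180) mm in the bay's frame), rad, -0.5 to 1.5. At 0 it points along the bay's -y; positive a swings it to the bay's -x (the robot's side): nozzle at (-145 sin a, 180 - 145 cos a) mm in the bay's frame. Light friction (about 1 N at the nozzle), no detent; it stays where left. It starts on the robot's side.
- nozzle (a point): Tip of the brass drip nozzle, the lowest point of the arm's free end, 145 mm from the post's axis and 160 mm above the bench. The arm is a steel tube 13 mm thick, its centre 186 mm above the bench.
- knob_top (a point): Centre of the top of the upright round black knob straight above the nozzle: 18 mm in diameter, from 198 to 244 mm above the bench; it can be gripped from above or pushed sideways to swing the arm.
- spare_pot: Bystander: empty dark pot upside down on the bench, 84 mm across, 75 mm tall. Origin at the centre of its underside.
- jar: Bystander: closed jar with a steel cap, 66 mm across, 90 mm tall. Origin at the centre of its underside.
- brush: Bystander: hand brush lying on the bench beyond the bay. Origin at about its middle.
Not all that is in view belongs to the job. There is more than one size of the board; the job needs the middle-sized.

How it is judged:
On the way, in this order (a step that is already met when the one before it is completed fails the run):
1. the board is home in the bay, flat and against the back stop, with the pot standing on it (y of board in the frame of bay between -0.006 and 0.006 m and x of board in the frame of bay between -0.012 and 0.012 m and angle between the y axis of board and the y axis of bay, either way round below 0.09 rad and height (world z) of board below 0.005 m and angle between board's own z axis and vertical below 0.05 rad and angle between plant's own z axis and vertical below 0.08 rad and z of plant in the frame of board between 0.008 and 0.018 m), for 0.2 s.
2. then the nozzle is over the middle of the pot (horizontal distance between nozzle and plant below 0.02 m), for 0.2 s.
At the end, for the whole second after the job is handed in: The board lies flat in the bay with its leading edge within 6 mm of the back stop and its centre within 12 mm of the bay's centre line; the pot stands upright on it; the nozzle is within 20 mm, seen from above, of the pot's axis; everything is at rest (all of step 1 and horizontal distance between nozzle and plant below 0.02 m and linear speed of each of board, plant below 0.02 m/s and velocity of joint drip_arm between -0.05 and 0.05 rad/s); the robot touches nothing.
It fails at once if the board is lifted more than 20 mm off the bench or tipped (height (world z) of board above 0.02 m or angle between board's own z axis and vertical above 0.15 rad).
It fails at once if the pot is tipped (angle between plant's own z axis and vertical above 0.35 rad).
It fails at once if the spare pot, the jar or the brush is shifted more than 30 mm (distance of any of spare_pot, jar, brush from where it was at the start of the episode above 0.03 m).
It also fails if it takes over 62 s, if anything falls off the work surface, if the arm or the gripper's body presses on something with over 40 N, if the wrist force passes 120 N, or if a joint passes its speed limit or range.

## Working session

There is one attempt and no reset: what is moved stays moved. The work goes in short steps, Python scripts to look and compute and a tool call to move; the robot and the scene stay as the last step left them, time stands still between calls to the robot, and variables do not carry over. Pictures are saved under pics/ and viewed, and the job is handed in when it is done.

Besides the shell and the picture viewer there is one more tool, called after "Call:" in YAML: its name, and indented under it one key for each argument. move_arm: Moves the arm, as the interface text tells. Its arguments: {"type":"object","properties":{"rows":{"type":"array"},"jaw":{"type":"number"},"force":{"type":"number"}},"required":["rows"]}

```bash
mkdir -p pics; ls; python3 - <<'E'
from station import robot
import cv2
s=robot.state();print(s)
print(robot.grasp_offset)
for n in ["side","top","wrist"]:
    p=robot.camera_params(n);print(n,p)
    cv2.imwrite(f"pics/{n}0.png",robot.capture(n))
E
```

```text
pics
{'t': 0.0, 'qpos': array([ 1.12451937,  0.61590762, -0.01263545,  1.42490886,  0.00812623,
        1.10341527, -0.0403881 ]), 'joint_vel': array([ 0.00053234, -0.00188175,  0.00102411,  0.00204526, -0.002655  ,
       -0.00147258, -0.00037087]), 'joint_efforts': array([-7.37775622e-05, -4.69211626e+01,  2.59274645e-01, -1.71031934e+01,
        9.97831346e-03,  9.70150810e-03, -6.00226343e-06]), 'tool_pos': array([ 0.26460777, -0.59285574,  0.23014234]), 'orientation': array([ 8.38943133e-01, -5.44217553e-01, -1.09929350e-03, -6.83096178e-04]), 'contact_force': array([0.45416236, 0.15727666, 0.12423626]), 'torque': array([-0.02028441,  0.00859232,  0.04565662]), 'grip_width': 0.08538079083695642}
0.0187
side {'fx': 520.7059437856227, 'fy': 520.7059437856227, 'cx': 320.9624363614787, 'cy': 244.06979096847803, 'view': array([[-0.86650093, -0.49893658, -0.01544106,  0.45143427],
       [-0.23624825,  0.4371481 , -0.8678066 ,  0.30451071],
       [ 0.43973049, -0.7483073 , -0.49666213,  1.03150035],
       [ 0.        ,  0.        ,  0.        ,  1.        ]])}
top {'fx': 526.5020438990817, 'fy': 526.5020438990817, 'cx': 319.1322031216028, 'cy': 242.16021764130053, 'view': array([[ 0.02283707, -0.99964104,  0.01400956, -0.06677952],
       [-0.99123716, -0.0244643 , -0.12980903,  0.5357718 ],
       [ 0.13010516, -0.01092234, -0.99144004,  1.17020713],
       [ 0.        ,  0.        ,  0.        ,  1.        ]])}
wrist {'fx': 347.3082993634389, 'fy': 347.3082993634389, 'cx': 322.0338944074993, 'cy': 240.1974739792818, 'view': array([[ 0.40814964, -0.91291219, -0.00228275, -0.64821491],
       [-0.86424025, -0.38719231,  0.32120228, -0.04260648],
       [-0.29411334, -0.12912575, -0.94700786,  0.38182534],
       [ 0.        ,  0.        ,  0.        ,  1.        ]])}
```

View pics/side0.png

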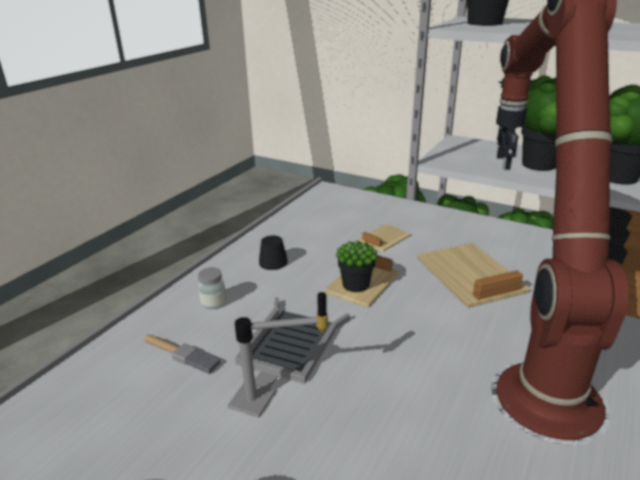

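View pics/top0.png

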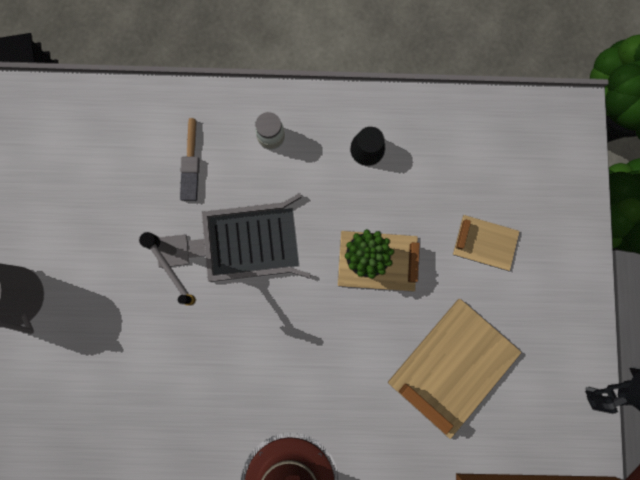

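View pics/wrist0.png

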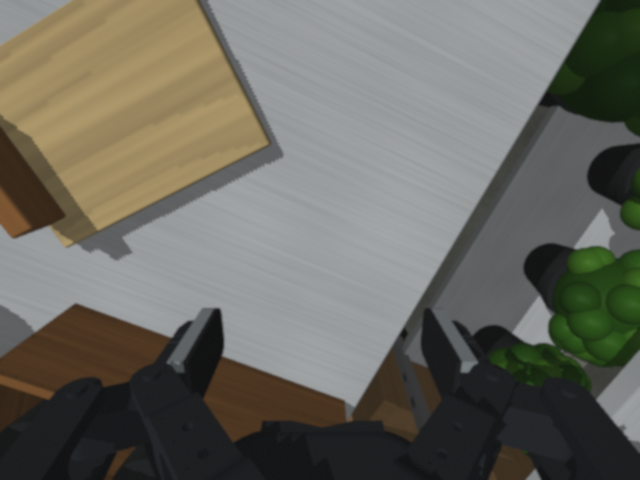

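The top view shows the board with the pot at about px (378,261), the batten at (413,262), the bay at (253,243) with its mouth facing right, the arm post at (150,240) and the knob at about (185,299). The spare pot, jar and brush are beyond the bay. I'll enlarge crops to measure these.

```bash
python3 - <<'E'
import cv2
im=cv2.imread('pics/top0.png')
cv2.imwrite('pics/c_board.png',cv2.resize(im[215:305,325:435],None,fx=6.5,fy=6.5,interpolation=cv2.INTER_CUBIC))
cv2.imwrite('pics/c_bay.png',cv2.resize(im[185:315,130:330],None,fx=4,fy=4,interpolation=cv2.INTER_CUBIC))
E
```

```text
(no output)
```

View pics/c_board.png

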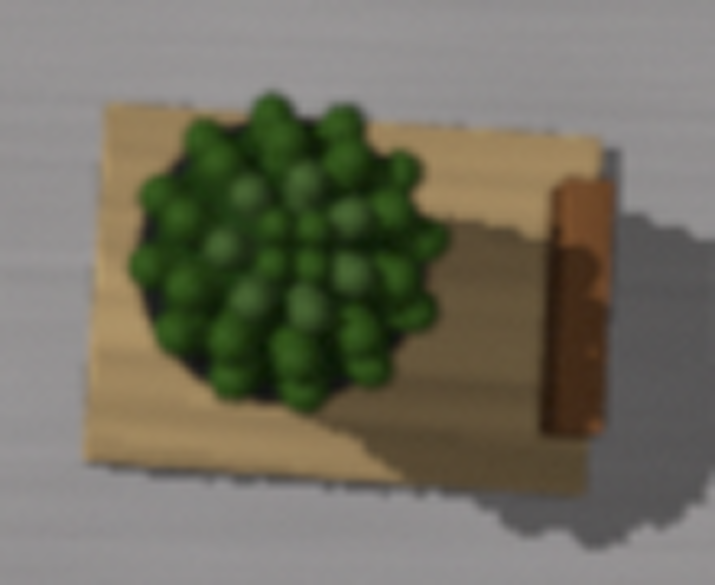

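View pics/c_bay.png

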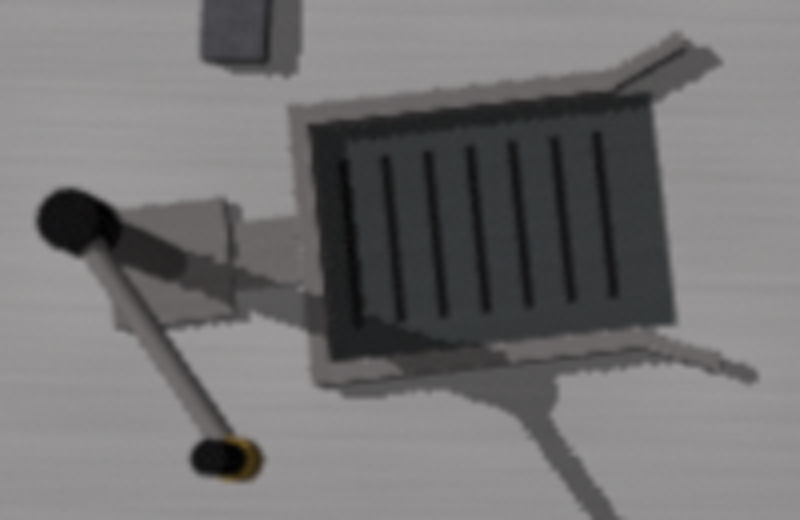

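```bash
cat > h.py <<'E'
import numpy as np
from station import robot
def ray(cam,uv,z,P=None):
    p=P or robot.camera_params(cam)
    V=p['view'];R=V[:3,:3];t=V[:3,3]
    c=-R.T@t
    d=R.T@np.array([(uv[0]-p['cx'])/p['fx'],(uv[1]-p['cy'])/p['fy'],1])
    return c+d*(z-c[2])/d[2]
def proj(cam,X,P=None):
    p=P or robot.camera_params(cam)
    q=p['view'][:3,:3]@np.array(X)+p['view'][:3,3]
    return np.array([p['fx']*q[0]/q[2]+p['cx'],p['fy']*q[1]/q[2]+p['cy']])
def fit(L,W): # 2D rigid: W=R L + t
    L=np.array(L,float);W=np.array(W,float)[:,:2]
    lc,wc=L.mean(0),W.mean(0);a=L-lc;b=W-wc
    th=np.arctan2((a[:,0]*b[:,1]-a[:,1]*b[:,0]).sum(),(a*b).sum())
    R=np.array([[np.cos(th),-np.sin(th)],[np.sin(th),np.cos(th)]])
    t=wc-R@lc
    return th,t,R,(L@R.T+t-W)
E
python3 - <<'E'
from h import *
np.set_printoptions(precision=4,suppress=True)
b=[(105,105),(602,137),(587,495),(85,462)]
W=[ray('top',(u/6.5+325-.42,v/6.5+215-.42),.012) for u,v in b]
th,t,R,e=fit([(.065,.09),(.065,-.09),(-.065,-.09),(-.065,.09)],W)
print('board',t,np.degrees(th),e.round(4).tolist())
bt=t+R@[0,-.08];print('batten',bt)
W=[ray('top',(u/6.5+325-.42,v/6.5+215-.42),.045) for u,v in [(555,180),(615,182),(542,432),(602,435)]]
print('batten dir',np.mean(W,0))
print('plant',ray('top',(290/6.5+325,248/6.5+215),.1),t+R@[0,.035])
g=lambda u,v,z:ray('top',(u/4+130-.38,v/4+185-.38),z)
W=[g(650,95,0.),g(677,322,0.),g(308,125,.02),g(332,360,.02),g(650,95,.02)]
for w in W:print(w)
th2,t2,R2,e=fit([(.07,.09),(-.07,.09),(-.07,-.09)],[W[2],W[3],W[1]])
print('bay',t2,np.degrees(th2),e.tolist())
print('post',g(75,220,.20),t2+R2@[0,.18])
n=g(245,465,.16);k=g(205,458,.244);print('nozzle',n,'knob',k)
print('in bay',R2.T@(k[:2]-t2))
print('board home target',t2,'batten home',t2+R2@[0,-.08])
E
```

```text
board [ 0.5006 -0.1914] -2.336642389651071 [[0.0007, 0.0001], [0.0005, -0.0002], [-0.0005, -0.0004], [-0.0007, 0.0005]]
batten [ 0.4973 -0.2714]
batten dir [ 0.4965 -0.269   0.045 ]
plant [ 0.5074 -0.163   0.1   ] [ 0.502  -0.1565]
[0.6212 0.0116 0.    ]
[ 0.4864 -0.0082  0.    ]
[0.5945 0.209  0.02  ]
[0.4581 0.1884 0.02  ]
[0.6173 0.0107 0.02  ]
bay [0.5411 0.1042] 9.8918315491965 [[0.0001809517175471731, -0.0041429361053965386], [-0.0013863496128865282, -0.0075637737685361195], [0.0012053978953392441, 0.011706709873932714]]
post [0.5124 0.2837 0.2   ] [0.5102 0.2815]
nozzle [0.3952 0.203  0.16  ] knob [0.3968 0.2025 0.244 ]
in bay [-0.1253  0.1217]
board home target [0.5411 0.1042] batten home [0.5549 0.0254]
```

Call:
move_arm:
  rows: [0.0193, 0.0268, 0, -2.2, 0.0193, 0.0268, 0, -2.2, 0.0193, 0.0268, 0, -2.2, 0.0193, 0.0268, 0, -2.2, 0.0193, 0.0268, 0, -2.2, 0.0193, 0.0268, 0, -2.2, 0.0193, 0.0268, 0, -2.2, 0.0193, 0.0268, 0, -2.2, 0.0193, 0.0268, 0, -2.2, 0.0193, 0.0268, 0, -2.2, 0.0193, 0.0268, 0, -2.2, 0.0193, 0.0268, 0, -2.2, 0, 0, 0, 0, 0, 0, 0, 0]
  jaw: 0.046
  force: 60

```text
t: 1.32
tool_pos: [0.498, -0.2689, 0.2309]
orientation: [-0.695, 0.719, 0.001, 0.0]
contact_force: [0.4, -1.2, -0.6]
grip_width: 0.0457
```

```bash
python3 - <<'E'
from h import *
import cv2,pickle
s=robot.state();print(s['t'],s['tool_pos'],s['grip_width'],s['contact_force'])
p=robot.camera_params('wrist');pickle.dump(p,open('w1.pkl','wb'))
cv2.imwrite("pics/wrist1.png",robot.capture('wrist'))
im=robot.capture('top');cv2.imwrite("pics/top1.png",im[150:350,130:450].repeat(2,0).repeat(2,1))
print([proj('wrist',(*x,.045),p) for x in [(.4973,-.2714),(.4965,-.269)]])
E
```

```text
1.3167 [ 0.4980487  -0.26885292  0.23088491] 0.04573987193594778 [ 0.36985529 -1.15153324 -0.58426507]
[array([325.47555346, 212.37900058]), array([323.04264076, 213.25606509])]
```

View pics/wrist1.png

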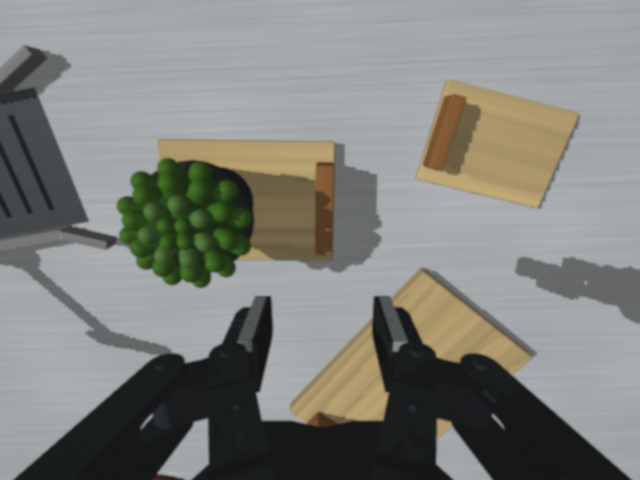

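```bash
python3 - <<'E'
from h import *
import pickle
p=pickle.load(open('w1.pkl','rb'))
for uv in [(325.5,207),(317,163),(334,163),(318,250),(333,252)]: print(uv,ray('wrist',uv,.045,p))
E
```

```text
(325.5, 207) [ 0.50266146 -0.27158861  0.045     ]
(317, 163) [ 0.54482383 -0.26496398  0.045     ]
(334, 163) [ 0.5442896  -0.28078761  0.045     ]
(318, 250) [ 0.45845706 -0.26264184  0.045     ]
(333, 252) [ 0.45579163 -0.27775098  0.045     ]
```

View pics/top1.png

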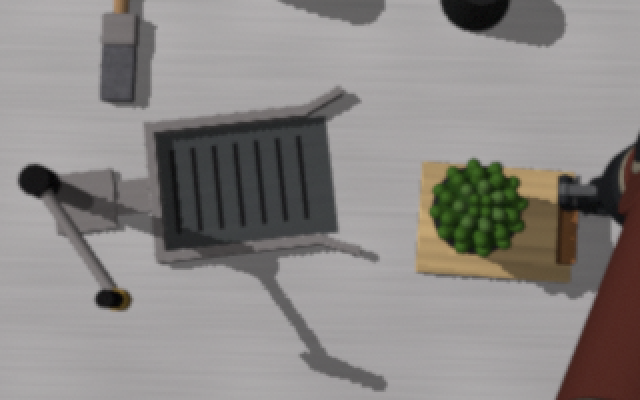

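Call:
move_arm:
  rows: [0.001, -0.002, -0.03, -0.4, 0, 0, -0.03, 0, 0, 0, -0.03, 0, 0, 0, -0.03, 0, 0, 0, -0.025, 0, 0, 0, -0.02, 0, 0, 0, -0.02, 0, 0, 0, -0.015, 0, 0, 0, -0.01, 0, 0, 0, -0.004, 0, 0, 0, 0, 0, 0, 0, 0, 0]

```text
t: 2.42
tool_pos: [0.4976, -0.2748, 0.0179]
orientation: [-0.69, 0.724, -0.001, 0.0]
contact_force: [1.0, -0.4, 1.0]
grip_width: 0.0463
```

Call:
move_arm:
  rows: [0, 0, 0, 0, 0, 0, 0, 0, 0, 0, 0, 0, 0, 0, 0, 0, 0, 0, 0, 0, 0, 0, 0, 0, 0, 0, 0, 0, 0, 0, 0, 0]
  jaw: 0.01
  force: 50

```text
t: 3.08
tool_pos: [0.4984, -0.2723, 0.0185]
orientation: [-0.691, 0.723, 0.0, 0.001]
contact_force: [0.2, 4.6, 6.3]
grip_width: 0.017
```

```bash
python3 - <<'E'
from h import *
import cv2,pickle
s=robot.state();print(s['t'],s['tool_pos'],s['orientation'],s['grip_width'],s['contact_force'],s['torque'])
im=robot.capture('wrist');cv2.imwrite("pics/wrist2.png",im)
im=robot.capture('side');cv2.imwrite("pics/side2.png",im[150:400,180:480].repeat(2,0).repeat(2,1))
E
```

```text
3.0833 [ 0.4984076  -0.27228211  0.01852495] [-6.90519534e-01  7.23312913e-01  1.48294187e-04  1.08691967e-03] 0.016997030318072034 [0.16043917 4.59171944 6.27499294] [0.86580872 0.10308381 0.05200872]
```

View pics/wrist2.png

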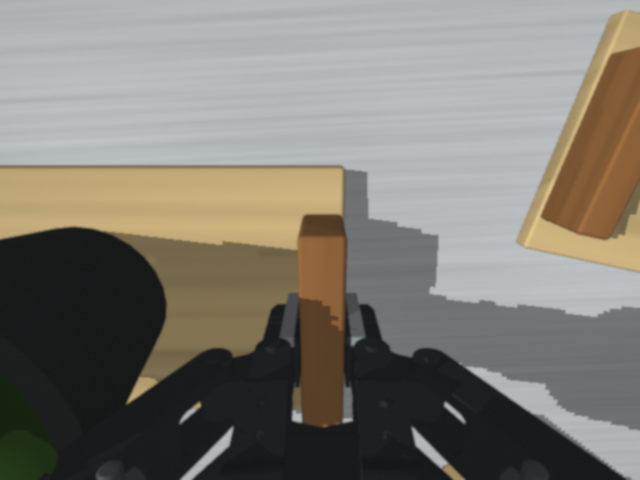

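View pics/side2.png

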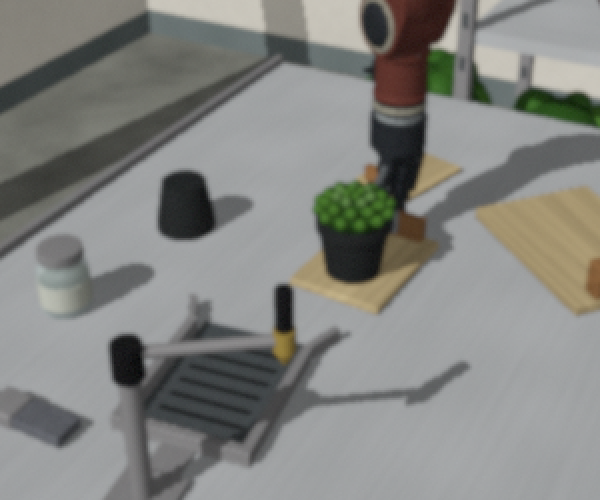

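Call:
move_arm:
  rows: [0.002, 0.002, 0.001, 0.3, 0.0045, 0.0038, 0, 0.6, 0.0045, 0.0038, 0, 0.6, 0.0045, 0.0038, 0, 0.6, 0.0045, 0.0038, 0, 0.6, 0.0045, 0.0038, 0, 0.6, 0.0045, 0.0038, 0, 0.6, 0.0045, 0.0038, 0, 0.6, 0.0045, 0.0038, 0, 0.6, 0.0045, 0.0038, 0, 0.6, 0.0045, 0.0038, 0, 0.6, 0.0045, 0.0038, 0, 0.6, 0.0045, 0.0038, 0, 0.6, 0.0045, 0.0038, 0, 0.6, 0.0045, 0.0038, 0, 0.6, 0.0045, 0.0038, 0, 0.6, 0.0045, 0.0038, 0, 0.6, 0.0045, 0.0038, 0, 0.6, 0.0045, 0.0038, 0, 0.6, 0.002, 0.002, 0, 0.3]

```text
t: 4.85
tool_pos: [0.5825, -0.2027, 0.0186]
orientation: [0.759, -0.651, 0.0, 0.001]
contact_force: [-3.7, -4.8, 4.3]
grip_width: 0.017
```

Call:
move_arm:
  rows: [0, 0, 0, 0, 0, 0, 0, 0]

```text
t: 5.02
tool_pos: [0.583, -0.2021, 0.0186]
orientation: [0.759, -0.651, 0.001, 0.0]
contact_force: [-1.5, -3.1, 2.2]
grip_width: 0.0174
```

```bash
python3 - <<'E'
from h import *
import cv2,pickle
s=robot.state();print(s['t'],s['tool_pos'],s['orientation'],s['grip_width'],s['contact_force'],s['torque'])
im=robot.capture('top');cv2.imwrite("pics/top3.png",im);cv2.imwrite("pics/top3c.png",cv2.resize(im[190:320,180:410],None,fx=3.4,fy=3.4,interpolation=cv2.INTER_CUBIC))
im=robot.capture('side');cv2.imwrite("pics/side3.png",im);cv2.imwrite("pics/side3c.png",cv2.resize(im[200:410,200:420],None,fx=2.8,fy=2.8,interpolation=cv2.INTER_CUBIC))
E
```

```text
5.0167 [ 0.58296939 -0.20211891  0.01859108] [ 7.58654770e-01 -6.51492450e-01  7.09174752e-04  1.58527470e-04] 0.017403747358118345 [-1.47131442 -3.06364054  2.1598371 ] [-0.45366746  0.31638002  0.31986053]
```

View pics/top3c.png

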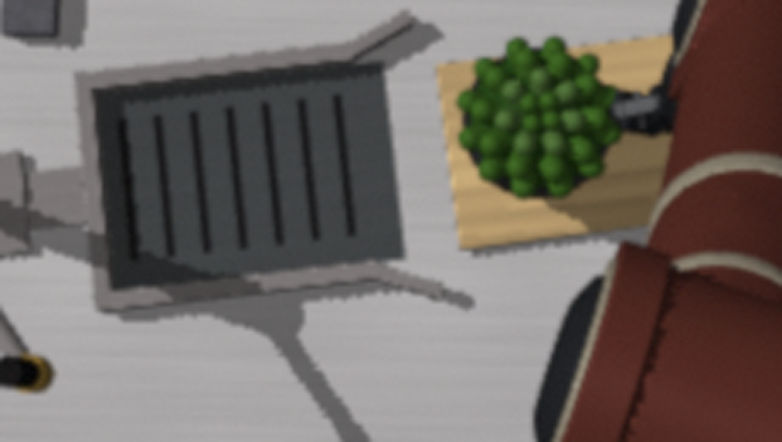

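View pics/side3c.png

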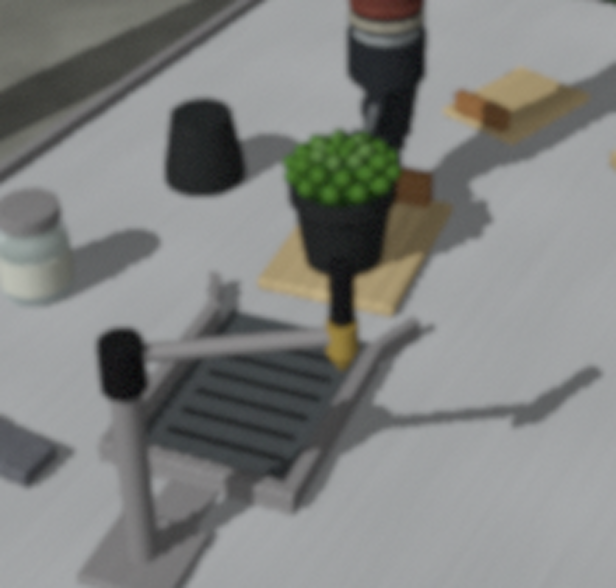

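```bash
python3 - <<'E'
from h import *
np.set_printoptions(precision=4,suppress=True)
P=robot.camera_params('top');V=P['view'];print('cam',-V[:3,:3].T@V[:3,3])
g=lambda u,v,z:ray('top',(u/3.4+180-.35,v/3.4+190-.35),z,P)
B=[g(437,66,.012),g(462,250,.012)];print('lead',B,np.degrees(np.arctan2(*(B[0]-B[1])[[1,0]])))
L=(B[0]+B[1])/2
for n,u,v,z in [('backT',95,88,.02),('backB',113,288,.02),('mouthT0',383,64,0),('mouthB0',404,258,0),('mouthT20',383,64,.02),('mouthB20',404,258,.02),('Tflarein',350,64,.02),('tipT',408,14,.02),('tipB',468,300,.02),('kneeB',382,264,.02)]:
    print(n,g(u,v,z))
s=robot.state();q=s['orientation'];a=np.degrees(np.arctan2(2*q[0]*q[1],q[0]**2-q[1]**2));print('tool x ang',a)
th=np.radians(a+90);R=np.array([[np.cos(th),-np.sin(th)],[np.sin(th),np.cos(th)]])
print('lead from tool',s['tool_pos'][:2]+R@[0,.17],L)
# side camera
S=robot.camera_params('side');h=lambda u,v,z:ray('side',(u/2.8+200-.32,v/2.8+200-.32),z,S)
for n,u,v,z in [('leadL',262,283,.012),('leadR',391,310,.012),('backleft plate',150,430,0),('mouthfar',240,316,0),('mouthnear',362,342,0),('tipNear',413,323,.02),('backcornerNear',292,488,.02),('tipFar',216,278,.02)]:
    print(n,h(u,v,z))
E
```

```text
cam [ 0.3804 -0.0409  1.2307]
lead [array([ 0.6182, -0.0267,  0.012 ]), array([ 0.4909, -0.0471,  0.012 ])] 9.072288132980942
backT [0.5953 0.2068 0.02  ]
backB [0.4587 0.1878 0.02  ]
mouthT0 [0.621  0.0112 0.    ]
mouthB0 [ 0.4854 -0.0073  0.    ]
mouthT20 [0.6171 0.0103 0.02  ]
mouthB20 [ 0.4837 -0.0078  0.02  ]
Tflarein [0.6165 0.033  0.02  ]
tipT [ 0.6526 -0.0059  0.02  ]
tipB [ 0.4563 -0.0519  0.02  ]
kneeB [0.4793 0.0069 0.02  ]
tool x ang -81.32318532071811
lead from tool [ 0.5573 -0.0341] [ 0.5545 -0.0369  0.012 ]
leadL [ 0.6109 -0.0171  0.012 ]
leadR [ 0.4908 -0.0376  0.012 ]
backleft plate [ 0.5919  0.1787 -0.    ]
mouthfar [0.6108 0.02   0.    ]
mouthnear [0.4987 0.0001 0.    ]
tipNear [ 0.4608 -0.0212  0.02  ]
backcornerNear [0.4478 0.1965 0.02  ]
tipFar [0.6448 0.0054 0.02  ]
```

Call:
move_arm:
  rows: [0.001, 0.003, 0, -0.2, 0, 0.005, 0, -0.2, 0, 0.007, 0, 0, -0.001, 0.007, 0, 0, -0.001, 0.007, 0, 0, -0.001, 0.007, 0, 0, -0.001, 0.007, 0, 0, -0.001, 0.007, 0, 0, -0.001, 0.007, 0, 0, -0.001, 0.007, 0, 0, -0.001, 0.007, 0, 0, -0.001, 0.005, 0, 0, 0, 0.002, 0, 0, 0, 0, 0, 0]

```text
t: 6.28
tool_pos: [0.5748, -0.1224, 0.0186]
orientation: [0.756, -0.654, -0.0, -0.001]
contact_force: [-0.1, -2.3, 3.6]
grip_width: 0.0172
```

```bash
python3 - <<'E'
from h import *
import cv2,pickle
s=robot.state();print(s['t'],s['tool_pos'],s['orientation'],s['grip_width'],s['contact_force'],s['torque'])
im=robot.capture('top');cv2.imwrite("pics/top4.png",im);cv2.imwrite("pics/top4c.png",cv2.resize(im[190:320,180:410],None,fx=3.4,fy=3.4,interpolation=cv2.INTER_CUBIC))
E
```

```text
6.2833 [ 0.57481855 -0.12237757  0.01857952] [ 7.56475013e-01 -6.54022400e-01 -6.18861078e-05 -5.00378731e-04] 0.017236638595349987 [-0.12606471 -2.2671725   3.56654076] [-0.39757359 -0.07632598 -0.00738798]
```

View pics/top4c.png

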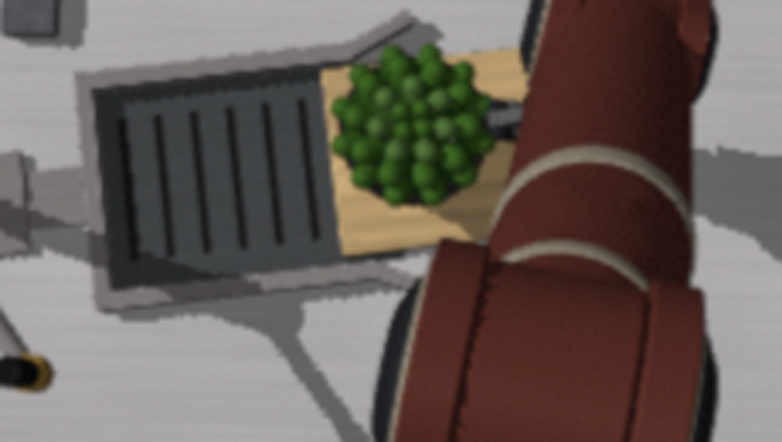

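Call:
move_arm:
  rows: [-0.001, 0.003, 0, 0, -0.001, 0.005, 0, 0, -0.001, 0.007, 0, 0, -0.001, 0.007, 0, 0, -0.001, 0.007, 0, 0, -0.001, 0.007, 0, 0, -0.001, 0.007, 0, 0, -0.001, 0.007, 0, 0, -0.001, 0.007, 0, 0, -0.001, 0.007, 0, 0, -0.001, 0.007, 0, 0, -0.001, 0.007, 0, 0, -0.001, 0.007, 0, 0, -0.001, 0.007, 0, 0, -0.001, 0.007, 0, 0, -0.001, 0.007, 0, 0, -0.001, 0.007, 0, 0, -0.001, 0.005, 0, 0, 0, 0.002, 0, 0, 0, 0, 0, 0]

```text
t: 8.0
tool_pos: [0.5565, -0.0041, 0.0186]
orientation: [0.756, -0.655, 0.0, 0.0]
contact_force: [0.2, -3.8, 5.0]
grip_width: 0.0174
```

```bash
python3 - <<'E'
from h import *
import cv2,pickle
s=robot.state();print(s['t'],s['tool_pos'],s['orientation'],s['grip_width'],s['contact_force'],s['torque'])
im=robot.capture('top');cv2.imwrite("pics/top5.png",im);cv2.imwrite("pics/top5c.png",cv2.resize(im[190:320,180:410],None,fx=3.4,fy=3.4,interpolation=cv2.INTER_CUBIC))
im=robot.capture('side');cv2.imwrite("pics/side5.png",im);cv2.imwrite("pics/side5c.png",cv2.resize(im[200:410,200:420],None,fx=2.8,fy=2.8,interpolation=cv2.INTER_CUBIC))
E
```

```text
8.0 [ 0.556492   -0.00406832  0.01856366] [ 7.55876961e-01 -6.54713596e-01  3.01799997e-04  1.89667946e-04] 0.017417846906437717 [ 0.24063022 -3.80890845  5.02259656] [-0.66977458 -0.12793544  0.03191411]
```

View pics/top5c.png

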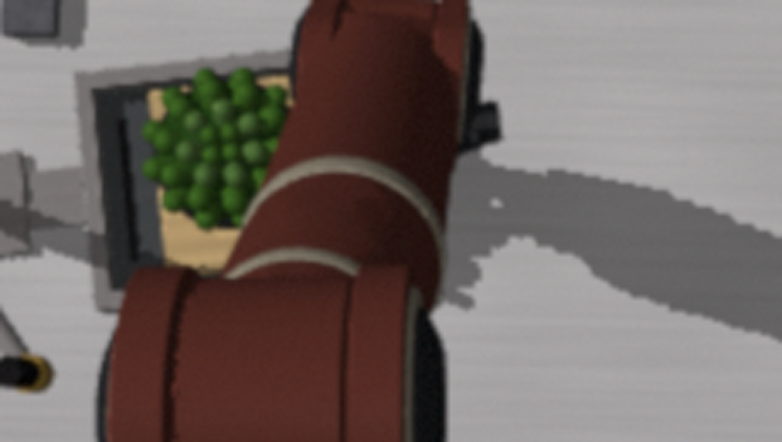

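View pics/side5c.png

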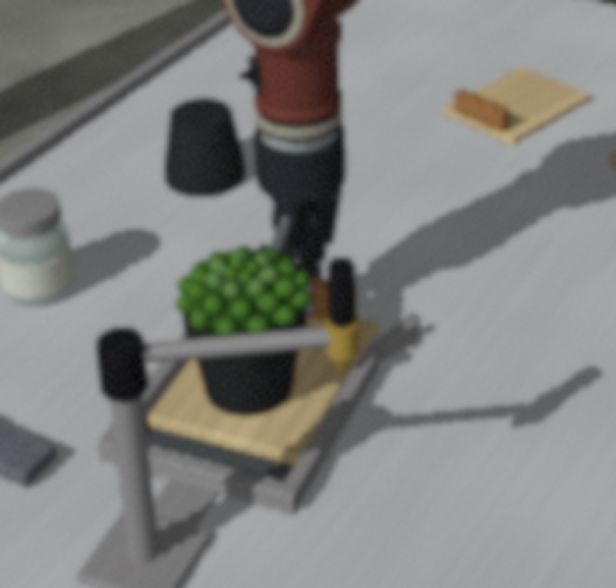

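Call:
move_arm:
  rows: [-0.0005, 0.003, 0, 0, -0.0008, 0.005, 0, 0, -0.0008, 0.005, 0, 0, -0.0008, 0.005, 0, 0, -0.0006, 0.004, 0, 0, -0.0004, 0.003, 0, 0, -0.0003, 0.002, 0, 0, -0.0003, 0.002, 0, 0, 0, 0, 0, 0]

```text
t: 8.85
tool_pos: [0.5521, 0.0242, 0.0185]
orientation: [0.756, -0.655, 0.001, 0.0]
contact_force: [0.9, -6.3, 5.1]
grip_width: 0.0173
```

Call:
move_arm:
  rows: [-0.0003, 0.002, 0, 0, -0.0003, 0.002, 0, 0, 0, 0, 0, 0]

```text
t: 9.1
tool_pos: [0.5516, 0.028, 0.0186]
orientation: [0.756, -0.655, 0.001, 0.0]
contact_force: [0.3, -6.3, 5.8]
grip_width: 0.0173
```

Call:
move_arm:
  rows: [-0.0003, 0.002, 0, 0, 0, 0, 0, 0]

```text
t: 9.27
tool_pos: [0.5513, 0.0299, 0.0186]
orientation: [0.755, -0.655, 0.001, 0.0]
contact_force: [0.2, -6.4, 5.8]
grip_width: 0.0171
```

Call:
move_arm:
  rows: [-0.0003, 0.002, 0, 0, 0, 0, 0, 0]

```text
t: 9.43
tool_pos: [0.551, 0.0318, 0.0185]
orientation: [0.755, -0.655, 0.001, 0.0]
contact_force: [-0.1, -6.0, 4.7]
grip_width: 0.0172
```

Call:
move_arm:
  rows: [-0.0003, 0.002, 0, 0, 0, 0, 0, 0]

```text
t: 9.6
tool_pos: [0.5508, 0.0325, 0.0185]
orientation: [0.755, -0.656, 0.001, 0.001]
contact_force: [1.0, -7.5, 4.9]
grip_width: 0.0171
```

```bash
python3 - <<'E'
from h import *
import cv2
im=robot.capture('top');cv2.imwrite("pics/top6c.png",cv2.resize(im[190:290,180:290],None,fx=6,fy=6,interpolation=cv2.INTER_CUBIC))
im=robot.capture('side');cv2.imwrite("pics/side6c.png",cv2.resize(im[270:390,220:360],None,fx=5,fy=5,interpolation=cv2.INTER_CUBIC))
E
```

```text
(no output)
```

View pics/top6c.png

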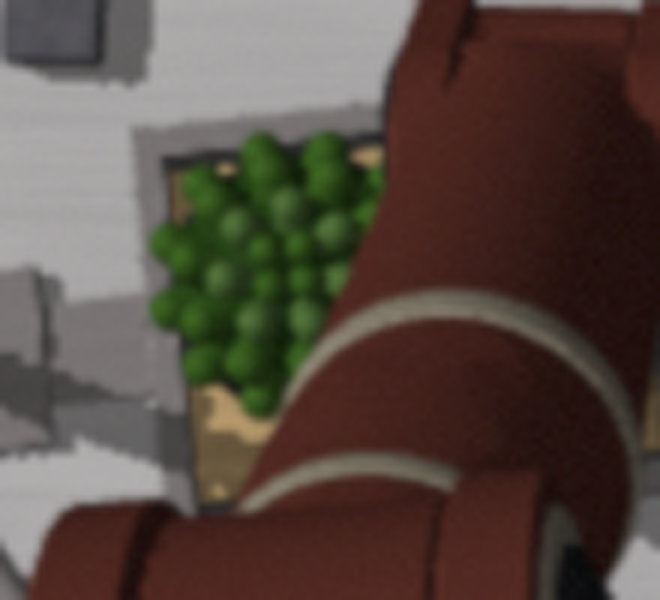

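View pics/side6c.png

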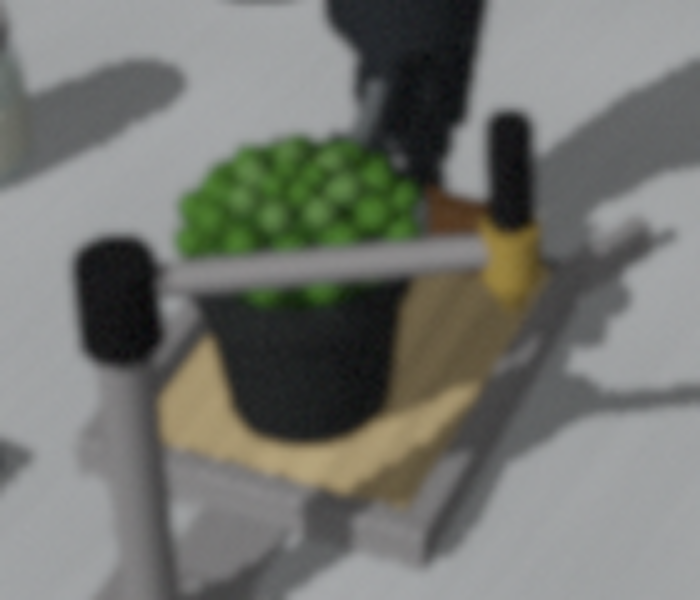

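Call:
move_arm:
  rows: [-0.0003, 0.002, 0, 0, 0, 0, 0, 0]

```text
t: 9.87
tool_pos: [0.5508, 0.0324, 0.0186]
orientation: [0.755, -0.656, 0.002, 0.002]
contact_force: [1.0, -11.9, 4.5]
grip_width: 0.017
```

Call:
move_arm:
  rows: [-0.0003, 0.002, 0, 0, 0, 0, 0, 0]

```text
t: 10.03
tool_pos: [0.5508, 0.0324, 0.0186]
orientation: [0.754, -0.656, 0.003, 0.002]
contact_force: [1.7, -13.7, 4.6]
grip_width: 0.0172
```

Call:
move_arm:
  rows: [0.0003, -0.002, 0, 0, 0.0003, -0.002, 0, 0, 0, 0, 0, 0, 0, 0, 0, 0]

```text
t: 10.37
tool_pos: [0.5508, 0.0325, 0.0185]
orientation: [0.755, -0.656, 0.001, 0.001]
contact_force: [2.1, -7.1, 4.7]
grip_width: 0.0172
```

Call:
move_arm:
  rows: [0, 0, 0, 0, 0, 0, 0, 0, 0, 0, 0, 0, 0, 0, 0, 0, 0, 0, 0, 0]
  jaw: 0.042

```text
t: 10.78
tool_pos: [0.5498, 0.0363, 0.0178]
orientation: [0.756, -0.654, -0.001, 0.0]
contact_force: [-0.6, -1.5, -0.6]
grip_width: 0.042
```

Call:
move_arm:
  rows: [0, -0.003, 0.01, 0, 0, 0, 0.02, 0, 0, 0, 0.03, 0, 0, 0, 0.04, 0, 0, 0, 0.04, 0, 0, 0, 0.04, 0, 0, 0, 0.04, 0, 0, 0, 0.04, 0, 0, 0, 0.03, 0, -0.03, -0.03, 0, 0, -0.03, -0.03, 0, 0, -0.03, -0.03, 0, 0, 0, 0, 0, 0]

```text
t: 11.87
tool_pos: [0.4554, -0.0627, 0.3092]
orientation: [0.753, -0.659, -0.001, 0.003]
contact_force: [-0.3, 0.9, -0.1]
grip_width: 0.0422
```

```bash
python3 - <<'E'
from h import *
import cv2,pickle
s=robot.state();print(s['t'],s['tool_pos'],s['orientation'],s['contact_force'])
p=robot.camera_params('wrist');pickle.dump(p,open('w7.pkl','wb'))
cv2.imwrite("pics/wrist7.png",robot.capture('wrist'))
im=robot.capture('top');cv2.imwrite("pics/top7.png",im);cv2.imwrite("pics/top7c.png",cv2.resize(im[190:320,130:290],None,fx=4.6,fy=4.6,interpolation=cv2.INTER_CUBIC))
E
```

```text
11.8667 [ 0.45542491 -0.0626729   0.30916395] [ 7.52569079e-01 -6.58507735e-01 -6.76583411e-04  2.62425130e-03] [-0.25961466  0.92297182 -0.14300719]
```

View pics/wrist7.png

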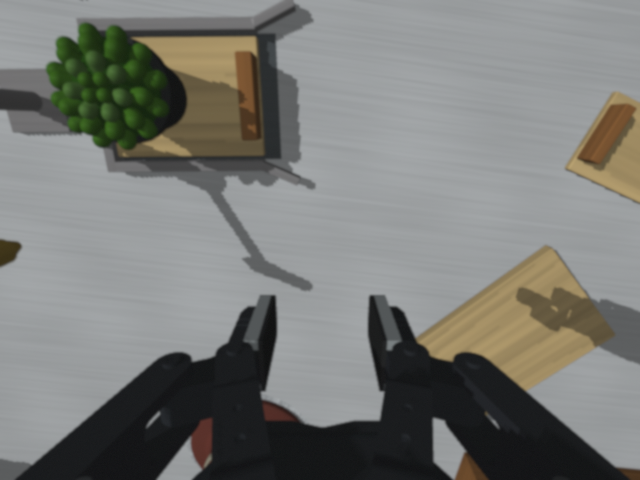

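View pics/top7c.png

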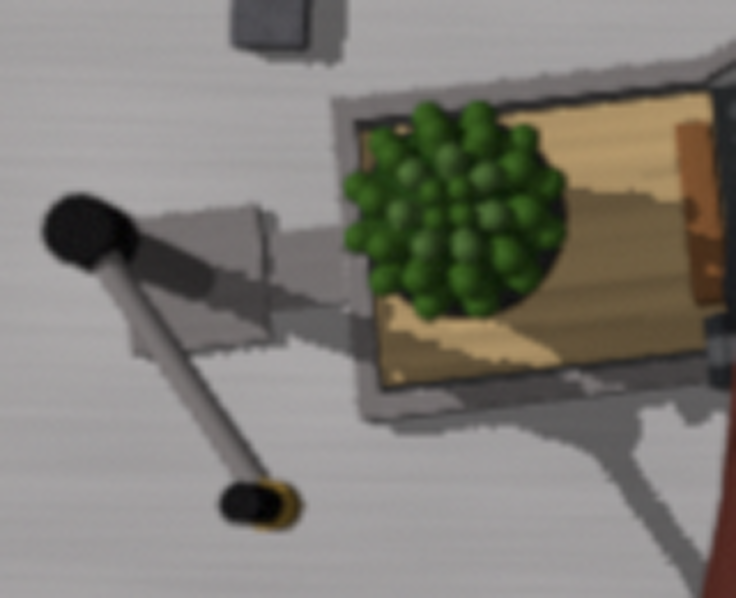

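```bash
python3 - <<'E'
from h import *
np.set_printoptions(precision=4,suppress=True)
P=robot.camera_params('top')
g=lambda u,v,z:ray('top',(u/4.6+130-.39,v/4.6+190-.39),z,P)
c=[(358,128),(714,92),(380,388)]
W=[g(u,v,.012) for u,v in c];print(W)
th,t,R,e=fit([(.065,.09),(.065,-.09),(-.065,.09)],W);print('board',t,np.degrees(th),e.tolist())
s=np.array([0.5508,0.0324])
print('board from tool', s+.08*np.array([-np.sin(th),np.cos(th)]))
print('plant exp',t+R@[0,.035],'meas',g(456,210,.10),g(456,210,.12),g(457,212,.134))
k=g(242,503,.244);n=g(283,507,.16);po=t+R@[0,.18]
print('knob',k,'noz',n,'post',po,g(78,230,.2),g(78,230,.22),'len',np.linalg.norm(k[:2]-po),'a',R.T@(k[:2]-t))
E
```

```text
[array([0.5922, 0.2086, 0.012 ]), array([0.6155, 0.0281, 0.012 ]), array([0.4601, 0.1909, 0.012 ])]
board [0.5384 0.1099] 7.6294738308272105 [[-0.0012888215364939004, -0.0008226466307545421], [-0.0006473310013500599, 0.0012312388956703738], [0.0019361525378439048, -0.00040859226491585243]]
board from tool [0.5402 0.1117]
plant exp [0.5338 0.1446] meas [0.539  0.1426 0.1   ] [0.5361 0.1394 0.12  ] [0.5333 0.1366 0.134 ]
knob [0.3972 0.2    0.244 ] noz [0.3973 0.2026 0.16  ] post [0.5145 0.2883] [0.5123 0.2872 0.2   ] [0.5097 0.2808 0.22  ] len 0.14684189839977485 a [-0.128   0.1081]
```

Call:
move_arm:
  rows: [-0.0058, 0.0264, 0, 2.9, -0.0058, 0.0264, 0, 2.9, -0.0058, 0.0264, 0, 2.9, -0.0058, 0.0264, 0, 2.9, -0.0058, 0.0264, 0, 2.9, -0.0058, 0.0264, 0, 2.9, -0.0058, 0.0264, 0, 2.9, -0.0058, 0.0264, 0, 2.9, -0.0058, 0.0264, 0, 2.9, -0.0058, 0.0264, 0, 2.9, 0, 0, 0, 0, 0, 0, 0, 0]
  jaw: 0.055
  force: 25

```text
t: 12.97
tool_pos: [0.4033, 0.2113, 0.3083]
orientation: [0.897, -0.441, -0.001, -0.0]
contact_force: [0.9, -1.4, 0.2]
grip_width: 0.0545
```

```bash
python3 - <<'E'
from h import *
import cv2,pickle
s=robot.state();print(s['t'],s['tool_pos'],s['orientation'],s['contact_force'])
p=robot.camera_params('wrist');pickle.dump(p,open('w8.pkl','wb'))
cv2.imwrite("pics/wrist8.png",robot.capture('wrist'))
print(proj('wrist',(.3972,.201,.244),p))
im=robot.capture('side');cv2.imwrite("pics/side8.png",im)
E
```

```text
12.9667 [0.40325274 0.21134613 0.30829914] [ 8.97413059e-01 -4.41190767e-01 -5.82154757e-04 -4.11579401e-04] [ 0.86558204 -1.39316282  0.22169274]
[329.87816347 274.2024229 ]
```

View pics/wrist8.png

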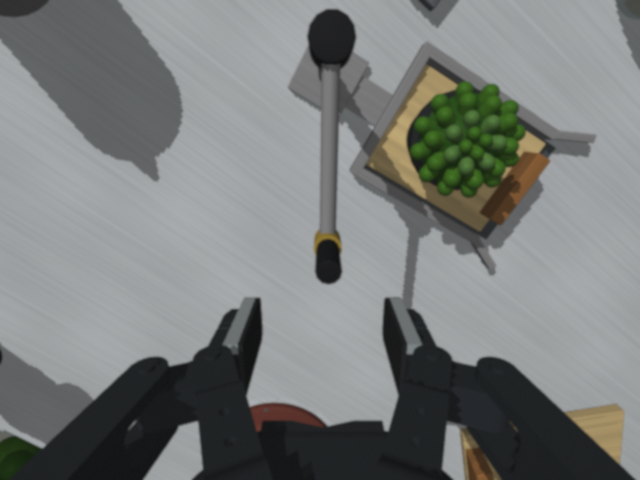

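View pics/side8.png

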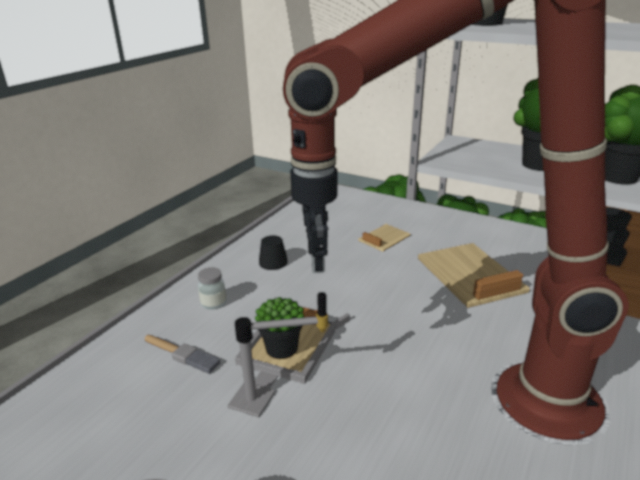

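```bash
python3 - <<'E'
from h import *
import pickle
p=pickle.load(open('w8.pkl','rb'))
print(ray('wrist',(328,271),.244,p),ray('wrist',(327,240),.186,p), robot.state()['tool_pos'])
for z in (.1,.12): print(ray('wrist',(466,138),z,p))
print(ray('wrist',(331,35),.21,p))
E
```

```text
[0.39824529 0.20337405 0.244     ] [0.39963012 0.20437373 0.186     ] [0.40421417 0.20833157 0.30825869]
[0.54255537 0.14307413 0.1       ]
[0.53835004 0.14984762 0.12      ]
[0.51193347 0.28917477 0.21      ]
```

Call:
move_arm:
  rows: [-0.005, -0.01, 0, 0, 0, 0, 0, 0, 0, 0, 0, 0]

```text
t: 13.32
tool_pos: [0.3992, 0.1965, 0.3084]
orientation: [0.895, -0.446, 0.0, 0.0]
contact_force: [-0.0, 0.6, 0.2]
grip_width: 0.0552
```

Call:
move_arm:
  rows: [-0.001, 0.006, 0, 0, 0, 0, 0, 0, 0, 0, -0.02, 0, 0, 0, -0.02, 0, 0, 0, -0.02, 0, 0, 0, -0.02, 0, 0, 0, -0.015, 0, 0, 0, -0.008, 0, 0, 0, 0, 0, 0, 0, 0, 0]

```text
t: 14.15
tool_pos: [0.3984, 0.2044, 0.2055]
orientation: [0.896, -0.444, -0.0, -0.0]
contact_force: [1.0, -0.0, 0.7]
grip_width: 0.0549
```

```bash
python3 - <<'E'
from h import *
import cv2,pickle
s=robot.state();print(s['t'],s['tool_pos'],s['orientation'],s['contact_force'])
cv2.imwrite("pics/wrist9.png",robot.capture('wrist'))
E
```

```text
14.15 [0.39841265 0.20443074 0.2054993 ] [ 8.95978963e-01 -4.44096470e-01 -2.43499959e-05 -1.53261143e-04] [ 0.95517431 -0.01217906  0.7112078 ]
```

View pics/wrist9.png

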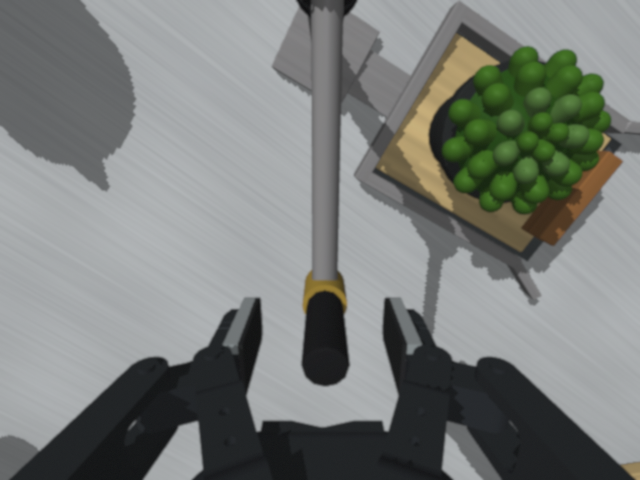

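Knob at (325,350), centred between the pads. Closing.

Call:
move_arm:
  rows: [0, 0, 0, 0, 0, 0, 0, 0, 0, 0, 0, 0, 0, 0, 0, 0, 0, 0, 0, 0, 0, 0, 0, 0, 0, 0, 0, 0, 0, 0, 0, 0]
  jaw: 0.01
  force: 25

```text
t: 14.87
tool_pos: [0.3986, 0.2043, 0.206]
orientation: [0.896, -0.444, 0.0, -0.001]
contact_force: [-1.0, 0.6, 6.8]
grip_width: 0.0174
```

```bash
python3 - <<'E'
from h import *
s=robot.state();k=s['tool_pos'][:2];print(k)
po=np.array([.5132,.2880]);d=k-po
r=np.hypot(*d);a=np.arctan2(d[1],d[0]);print(r,np.degrees(a))
a1=np.arctan2(.143-.288,.536-.5132);print(np.degrees(a1))
N=16;A=np.linspace(a,a1,N+1);X=po+.145*np.c_[np.cos(A),np.sin(A)]
print(np.degrees(a1-a)/N);print(np.diff(X,axis=0).round(4).tolist());print(X[-1])
E
```

```text
[0.39856579 0.20425784]
0.14196390496196906 -143.85126201038614
-81.06390111378215
3.924210056037748
[[0.0061, -0.0078], [0.0066, -0.0074], [0.0071, -0.0069], [0.0076, -0.0064], [0.008, -0.0059], [0.0084, -0.0053], [0.0087, -0.0047], [0.009, -0.0041], [0.0093, -0.0035], [0.0095, -0.0028], [0.0097, -0.0022], [0.0098, -0.0015], [0.0099, -0.0008], [0.0099, -0.0002], [0.0099, 0.0005], [0.0099, 0.0012]]
[0.53572326 0.14475998]
```

Call:
move_arm:
  rows: [0.0061, -0.0078, 0, 3.9, 0.0066, -0.0074, 0, 3.9, 0.0071, -0.0069, 0, 3.9, 0.0076, -0.0064, 0, 3.9, 0.008, -0.0059, 0, 3.9, 0.0084, -0.0053, 0, 3.9, 0.0087, -0.0047, 0, 3.9, 0.009, -0.0041, 0, 3.9, 0.0093, -0.0035, 0, 3.9, 0.0095, -0.0028, 0, 3.9, 0.0097, -0.0022, 0, 3.9, 0.0098, -0.0015, 0, 3.9, 0.0099, -0.0008, 0, 3.9, 0.0099, -0.0002, 0, 3.9, 0.0099, 0.0005, 0, 3.9, 0.0099, 0.0012, 0, 3.9, 0, 0, 0, 0, 0, 0, 0, 0]

```text
t: 16.37
tool_pos: [0.5382, 0.1483, 0.2061]
orientation: [0.996, 0.085, 0.001, -0.001]
contact_force: [-0.6, 2.7, 4.1]
grip_width: 0.0175
```

```bash
python3 - <<'E'
from h import *
import cv2,pickle
s=robot.state();print(s['t'],s['tool_pos'],s['orientation'],s['contact_force'],s['grip_width'])
cv2.imwrite("pics/wrist10.png",robot.capture('wrist'))
im=robot.capture('side');cv2.imwrite("pics/side10c.png",cv2.resize(im[220:420,200:400],None,fx=3,fy=3,interpolation=cv2.INTER_CUBIC))
E
```

```text
16.3667 [0.53820204 0.14826    0.20607712] [ 9.96368124e-01  8.51337793e-02  8.55346373e-04 -1.43829069e-03] [-0.60391839  2.65459159  4.06885911] 0.017479195258627914
```

View pics/wrist10.png

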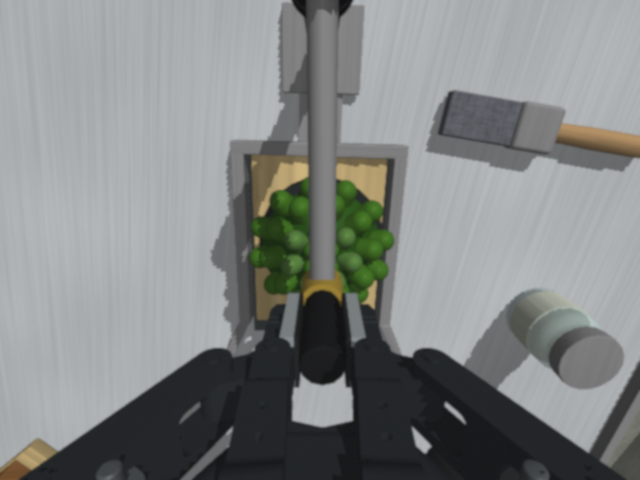

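View pics/side10c.png

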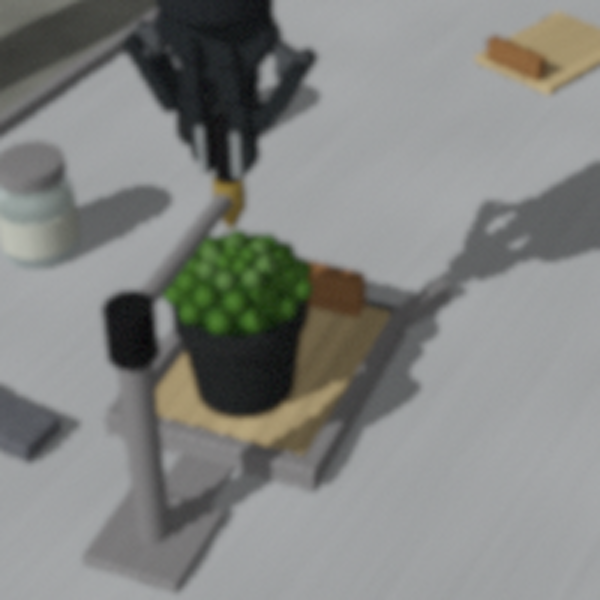

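Call:
move_arm:
  rows: [0, 0, 0, 0, 0, 0, 0, 0, 0, 0, 0, 0, 0, 0, 0, 0, 0, 0, 0, 0, 0, 0, 0, 0]
  jaw: 0.05

```text
t: 16.97
tool_pos: [0.5375, 0.1459, 0.205]
orientation: [0.996, 0.084, -0.0, 0.0]
contact_force: [0.5, -1.3, 0.1]
grip_width: 0.05
```

Call:
move_arm:
  rows: [0, 0, 0.01, 0, 0, 0, 0.02, 0, 0, 0, 0.03, 0, 0, 0, 0.03, 0, 0, 0, 0.03, 0, -0.02, -0.03, 0, 0, -0.02, -0.03, 0, 0, -0.02, -0.03, 0, 0, -0.02, -0.03, 0, 0, -0.02, -0.03, 0, 0, 0, -0.03, 0, 0, 0, -0.03, 0, 0, 0, 0, 0, 0, 0, 0, 0, 0]

```text
t: 18.13
tool_pos: [0.4374, -0.0655, 0.326]
orientation: [0.997, 0.082, 0.0, 0.0]
contact_force: [0.1, 0.7, 0.5]
grip_width: 0.05
```

```bash
python3 - <<'E'
from h import *
import cv2,pickle
s=robot.state();print(s['t'],s['tool_pos'],s['contact_force'],s['grip_width'])
im=robot.capture('top');cv2.imwrite("pics/top11c.png",cv2.resize(im[190:320,130:290],None,fx=4.6,fy=4.6,interpolation=cv2.INTER_CUBIC))
im=robot.capture('side');cv2.imwrite("pics/side11c.png",cv2.resize(im[220:420,200:400],None,fx=3,fy=3,interpolation=cv2.INTER_CUBIC))
E
```

```text
18.1333 [ 0.4373876  -0.06549073  0.32601915] [0.06429793 0.6957067  0.50241194] 0.04997369221247306
```

View pics/top11c.png

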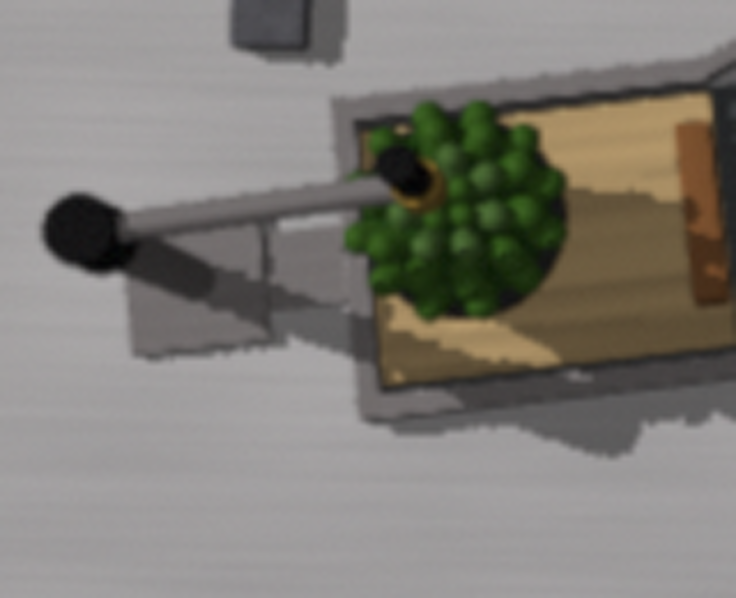

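View pics/side11c.png

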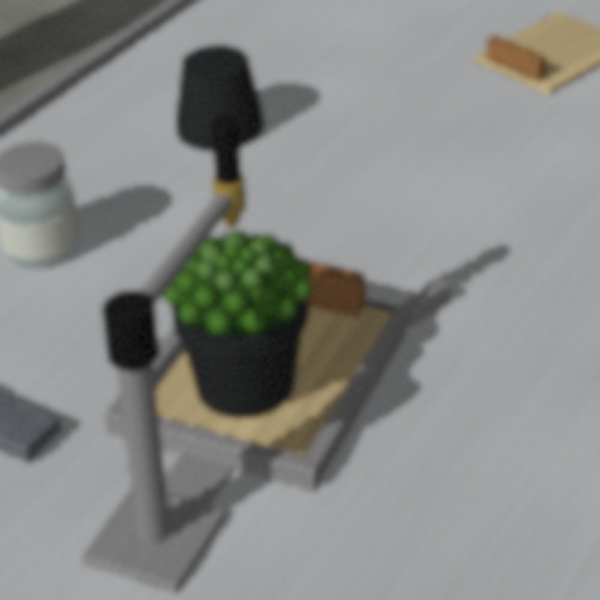

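```bash
python3 - <<'E'
from h import *
np.set_printoptions(precision=4,suppress=True)
g=lambda u,v,z:ray('top',(u/4.6+130-.39,v/4.6+190-.39),z)
h=lambda u,v,z:ray('side',(u/3+200-.33,v/3+220-.33),z)
print('knob',g(400,163,.244),'noz',g(424,190,.16),h(234,222,.16),'knob side',h(227,122,.244))
print('plant',g(456,210,.11),'foot front pt',h(245,412,.012),'foot L/R',h(199,385,.012),h(293,385,.012))
# predicted images of nozzle & foot circle
for c in [(.537,.143),(.535,.147),(.537,.138)]:
    t=np.linspace(0,2*np.pi,73);pts=np.array([proj('side',(c[0]+.036*np.cos(a),c[1]+.036*np.sin(a),.012)) for a in t])
    pts=(pts-[200,220]+.33)*3;print(c,pts.min(0),pts.max(0), (proj('side',(*c,.092))-[200,220])*3)
E
```

```text
knob [0.5377 0.1431 0.244 ] noz [0.5392 0.1475 0.16  ] [0.5373 0.1465 0.16  ] knob side [0.5345 0.1504 0.244 ]
plant [0.5376 0.141  0.11  ] foot front pt [0.5223 0.1694 0.012 ] foot L/R [0.5684 0.1616 0.012 ] [0.5075 0.1279 0.012 ]
(0.537, 0.143) [199.4675 352.2706] [297.0122 417.522 ] [241.49   296.8304]
(0.535, 0.147) [198.5556 356.1202] [296.4304 421.8122] [240.6975 300.7361]
(0.537, 0.138) [203.371  348.5229] [300.593  413.3499] [245.3796 293.0269]
```

```bash
python3 - <<'E'
from station import robot
print(robot.state()['joint_vel'].round(3)); print(robot.hand_in())
E
```

```text
[-0.017  0.006 -0.014  0.004  0.003 -0.001  0.002]
the job is handed in; nothing more can be done
None
```

I slid the board into the bay by its batten and gripped the drip arm's knob to swing the nozzle over the pot. I then backed the gripper clear and handed the job in at about 18 s. `hand_in()` gives no verdict, so these are my own last checks:

- **Board:** the last two push steps moved it no further while the force rose to about 14 N, so it is against the back stop. In the pictures it lies flat between the rails. Its position from the top camera and from the tool agree to within about 2 mm.
- **Board angle:** this is the loosest figure. The board fitted at 7.6–8° and the bay at about 8–8.5°, which is within the 0.09 rad (5°) allowed.
- **Pot and nozzle:** the pot stands upright at about (0.538, 0.140) m. The nozzle is at about (0.538, 0.147) m, roughly 7 mm off the pot's axis against the 20 mm allowed. The two cameras put the nozzle within about 2 mm of each other.
- **Camera disagreement:** the side and top cameras differed by up to 8 mm on the knob top. That is still inside tolerance.
- **Spare pot, jar and brush:** I never moved the gripper near them. The last pictures show the spare pot, the jar and the visible part of the brush in place, but I did not measure their positions.

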